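# Park the open pipette tip rack on its taped spot

### The job

Clear the amber bottle off the orange taped rectangle by standing it upright on the round dark coaster. Then gently slide the open blue tip rack along the bench, flat and never lifted, until it lies wholly inside the taped rectangle, its long side along the rectangle's long side. Do not touch the clean white tips standing in the rack, and leave everything else where it is.

Things in the scene. Friction and masses are not known exactly. Their poses are not given: they have to be found in the camera images.
- rack: blue pipette tip rack, a closed-sided block 126 mm (its x) by 90 mm (its y), deck 50 mm high, 0.2 to 0.5 kg, loose on the bench, to the left or to the right of the taped rectangle. Too wide to grip. Origin: centre of its underside, z up. Never press on it with more than 15 N; sliding it takes about 2 to 6 N.
- tips: field of 96 clean white tips fixed in the rack, 105 x 69 mm, centred, standing 12 mm above the deck (from 50 to 62 mm above the bench); must not be touched. Its origin and axes are the rack's.
- rack_c0 (a point): lower corner of the rack at its own x -63 mm, y -45 mm
- rack_c1 (a point): lower corner of the rack at its own x -63 mm, y +45 mm
- rack_c2 (a point): lower corner of the rack at its own x +63 mm, y -45 mm
- rack_c3 (a point): lower corner of the rack at its own x +63 mm, y +45 mm
- bay: rectangle of flat orange tape stuck on the bench (0.8 mm thick, no obstacle), the rack's parking spot. Inside the tape it measures 150 mm (its x) by 114 mm (its y); the tape is 12 mm wide. Origin: its centre on the bench, z up. Fixed.
- bottle: amber glass bottle, 60 mm across up to 62 mm height, with a conical shoulder and an orange cap 38 mm across from 80 to 110 mm height; 0.2 kg. At first it stands inside the taped rectangle. Origin: centre of its underside, z up.
- coaster: round dark rubber coaster, 120 mm across, 4 mm thick, fixed on the bench, on the other side of the rectangle from the rack. Origin: centre of its underside (top 4 mm above).
- cap: spare orange screw cap, 52 mm across, 25 mm high, loose on the bench near the robot. Origin: centre of its underside. A bystander.
- timer: white bench timer, 60 x 70 mm, 20 mm high, loose on the bench near the robot. Origin: centre of its underside. A bystander.
- pipette: black and red hand pipette lying on the bench, 240 mm long, from 107 mm behind to 130 mm ahead of its origin (tip ahead), 28 mm high, beyond the work area; its length runs along its own x (origin on its underside). Origin: centre of its underside. A bystander.
- cryobox: small cardboard storage box with a white lid, 90 x 90 mm, 50 mm high, right beyond the work area. Origin: centre of its underside. A bystander.
- washbottle: white bottle with red cap, 66 mm across, 150 mm high, far left beyond the work area. Origin: centre of its underside. A bystander.

How it is judged:
By the outcome, as a careful person would: the job done as asked, in the order asked, and still so for the second after the job is handed in, with the robot touching nothing.
It also fails if it takes over 72 s, if anything falls off the work surface, if the arm or the gripper's body presses on something with over 40 N, if the wrist force passes 120 N, or if a joint passes its speed limit or range.

### The arm

A 7-joint arm with a two-finger parallel gripper is mounted at the origin on the work surface. World frame = base frame: x ahead of the robot, y to its left, z up, the work surface at z = 0. Lengths are in m, angles in rad, forces in N, time in s.
With the tool pointing down it reaches from about 0.4 to 0.875 m from the base axis. Payload 6.5 kg.
Tool frame: the origin (TCP) lies at the very end of the fingers, on their centre line; the grasp point (between the pads) lies 19 mm behind it; z points along the fingers, y is the line along which they close (so a half turn about z gives the same grasp; the last joint's range is limited). The gripper opens to 85 mm and grips with 20 to 120 N. Pads are 22 mm wide; open, the fingers measure 114 mm over their backs; the gripper's body (76 mm by 85 mm) begins 54 mm behind the grasp point. The pads swing forward as they close: fully open they stand 13 mm farther back than shut.
Start: joints at [-1.256, 0.536, -0.004, 1.538, 0.003, 1.067, -0.071], TCP at [0.242, 0.603, 0.231] pointing down, gripper open.
Joint ranges: [-2.7, 2.7], [-0.37, 2.16], [-1.27, 1.26], [0.24, 2.4], [-1.31, 4.45], [0.19, 1.91], [-2.76, 2.76]. Speed limits (rad/s): [2.39, 2.39, 3.14, 3.14, 3.14, 3.14, 3.14].

### API

Orientations are given as [roll, pitch, yaw] about the fixed x, y, z axes, in that order (R = Rz(yaw) Ry(pitch) Rx(roll)).
In Python, from rig import r gives the robot as it stands.
- The arm moves only by the shell command python3 -m inch 'ROWS' [FORCE]. ROWS is JSON, a list of rows, each a list of 3 entries, a list of its own where there are three numbers: the closure, from 0 (fully open) to 1 (shut), then the shift along the tool's x, y, z as a fraction of full scale, then the turn about the tool's z as a fraction of full scale. In form: [[claw, [dx, dy, dz], roll], ...]. A call has 1 to 5 rows; each row shifts and turns the commanded pose from where the row before left it, along the tool's axes as they then stand; what a row does not reach is not made up. Full scale, the value 1, is 0.025 m for a shift and 0.08 rad for a turn. A row lasts 1/8 s, in which the tool goes at most 62.5 mm and 10.7 degrees, less where a joint would pass 70% of its speed; a pose out of reach is approached as far as the arm can. A call with a number of a shift or a turn outside -1 to 1 is refused whole. A call with a gripper value outside its range is refused whole. The fingers move at their own pace and stop on an object; FORCE is the grip in N (left out, the last holds). Time passes only in rows, so rows that do not move let the fingers close. It gives the time, the measured TCP pose, the force, the opening and the grip force at its end, in the units of the state.
- r.read_state(): the state, without advancing time (a new reading comes with each control period).
- r.camera(name): name is "scene" or "top" or "wrist"; returns a dict with "image" (480x640x3 uint8, red, green, blue), "fov_y" (degrees; the focal length in pixels is half the picture's height over the tangent of half this angle, whatever the lens; pixels are square), "cx", "cy" (the principal point, pixels), "R" (3x3) and "t" (3): a world point X has camera coordinates R X + t. Camera axes: x right, y down, z forward; pixel columns grow to the right and rows downward; lengths in m; the calibration is good to about 2 mm. A picture is of the moment at which its call begins. There is no depth.
- r.close_job(): hands the job in; it is judged then, once.
The state is a dict: "time_s": time; "joint_positions": joint angles; "joint_vel": joint speeds; "tau": joint torques, N m; "eef_pos": TCP position; "eef_rot": TCP orientation; "wrist_force": force on the tool from outside, world axes, zero at the start; "wrist_torque": the same for the moment, N m; "grip_width": opening from 0.0 (shut) to 1.0 (fully open); "finger_force": force on a finger pad.
Only numpy, scipy, OpenCV 4.12 (cv2) and the standard library are available. Lean on these libraries where they do the work, as an engineer would, in place of code of your own. Each camera call takes 0.05 s, during which the arm holds its last target. There are 200 camera calls.

## Working session

There is one attempt and no reset: what is moved stays moved. The work goes in short steps, Python scripts to look and compute and a shell command to move; the robot and the scene stay as the last step left them, time stands still between calls to the robot, and variables do not carry over. Pictures are saved under pics/ and viewed, at most 12 in all, crops included, and the job is handed in when it is done.

```bash
ls; mkdir -p pics
python3 - <<'E'
from rig import r
import cv2,numpy as np,pickle
d={}
for n in("scene","top"):
    c=r.camera(n);d[n]=c
    cv2.imwrite(f"pics/{n}0.png",c["image"][:,:,::-1]);print(n,c["fov_y"],c["cx"],c["cy"],np.round(c["R"],3).tolist(),np.round(c["t"],3))
pickle.dump(d,open("c0.pkl","wb"))
s=r.read_state();print({k:np.round(v,3).tolist() for k,v in s.items()})
E
```

```text
pics
scene 48.63315374084508 316.66416688626555 237.31565544372972 [[0.177, 0.984, -0.002], [0.53, -0.097, -0.842], [-0.829, 0.148, -0.539]] [-0.094 -0.273  1.564]
top 51.732881410728886 315.27229222934125 231.8970799982995 [[-0.017, -1.0, 0.02], [-0.997, 0.015, -0.074], [0.073, -0.021, -0.997]] [-0.005  0.551  1.085]
{'time_s': 0.1, 'joint_positions': [-1.256, 0.537, -0.004, 1.539, 0.003, 1.067, -0.071], 'joint_vel': [-0.0, -0.002, 0.001, -0.002, 0.002, 0.0, -0.001], 'tau': [0.003, -58.456, 1.052, -25.978, 0.013, 0.005, -0.0], 'eef_pos': [0.241, 0.603, 0.23], 'eef_rot': [-3.14, 0.0, 2.761], 'wrist_force': [-1.01, -0.678, -0.253], 'wrist_torque': [-0.032, -0.015, -0.019], 'finger_force': 0.0, 'grip_width': 1.0}
```

View pics/top0.png

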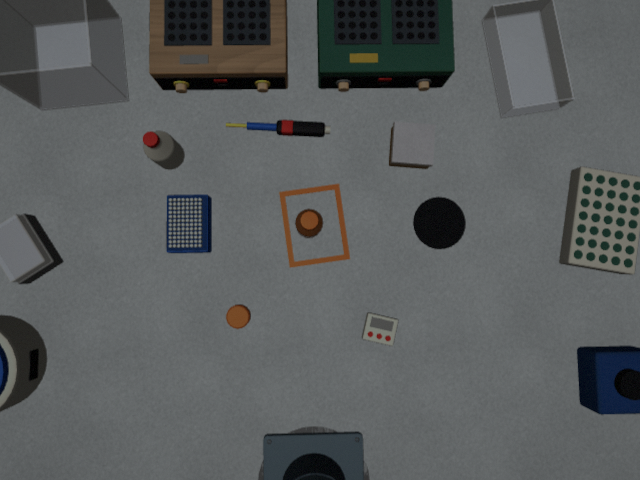

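View pics/scene0.png

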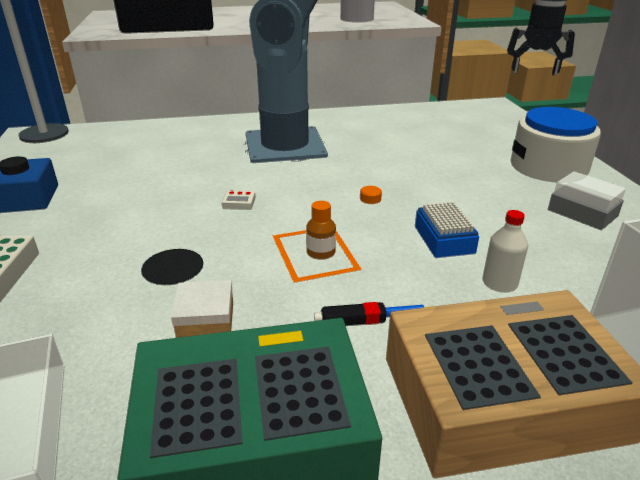

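The top view has the rack at about (188,223), left of the bay (314,225). The bottle stands at (309,222), the coaster at (439,222), and the spare cap (238,316) and timer (380,329) nearer the robot. The scene view agrees. It shows the bottle cap at (321,211), the rack at (447,228) and the coaster at (172,266).

```bash
cat > h.py <<'E'
import numpy as np,cv2
def K(c):
    f=240/np.tan(np.radians(c["fov_y"]/2));return np.array([[f,0,c["cx"]],[0,f,c["cy"]],[0,0,1]])
def ray(c,p):
    R=np.array(c["R"]);return -R.T@c["t"],R.T@np.linalg.solve(K(c),[p[0],p[1],1])
def plane(c,p,z):
    o,d=ray(c,p);return o+d*(z-o[2])/d[2]
def proj(c,X):
    q=K(c)@(np.array(c["R"])@np.asarray(X)+c["t"]);return q[:2]/q[2]
def tri(c1,p1,c2,p2):
    P=[K(c)@np.c_[c["R"],c["t"]] for c in(c1,c2)]
    q=cv2.triangulatePoints(P[0],P[1],np.float64(p1).reshape(2,1),np.float64(p2).reshape(2,1)).ravel();X=q[:3]/q[3]
    return X,[np.linalg.norm(proj(c,X)-p) for c,p in((c1,p1),(c2,p2))]
def cnts(c,lo,hi,box,amin=20):
    """contours of HSV range inside box x0,y0,x1,y1"""
    m=cv2.inRange(cv2.cvtColor(c["image"],cv2.COLOR_RGB2HSV),lo,hi);k=np.zeros_like(m);x0,y0,x1,y1=box;k[y0:y1,x0:x1]=m[y0:y1,x0:x1]
    cs,hr=cv2.findContours(k,cv2.RETR_CCOMP,cv2.CHAIN_APPROX_NONE)
    return [(a,h) for a,h in zip(cs,hr[0]) if cv2.contourArea(a)>amin] if len(cs) else []
def cen(a):
    m=cv2.moments(a);return np.array([m["m10"],m["m01"]])/m["m00"]
E
python3 - <<'E'
import pickle;from h import *
np.set_printoptions(precision=4,suppress=True)
d=pickle.load(open("c0.pkl","rb"));T,S=d["top"],d["scene"]
def show(n,c,lo,hi,box):
    for a,h in cnts(c,lo,hi,box): print(n,cv2.contourArea(a),cen(a),cv2.boundingRect(a),"hole" if h[3]>=0 else "",[np.round(v,1).tolist() for v in cv2.minAreaRect(a)])
show("tapeT",T,(5,120,110),(20,255,255),(270,175,360,275))
show("tapeS",S,(5,120,110),(20,255,255),(260,190,370,285))
show("coastT",T,(0,0,0),(180,255,60),(405,190,475,255))
show("coastS",S,(0,0,0),(180,255,60),(135,245,210,290))
show("rackT",T,(100,100,60),(125,255,255),(155,185,225,265))
show("rackTall",T,(100,100,10),(125,255,255),(155,185,225,265))
show("rackS",S,(100,100,60),(125,255,255),(405,195,490,265))
big=cv2.hconcat([cv2.resize(T["image"][180:270,155:235],None,fx=5,fy=5,interpolation=0),cv2.resize(S["image"][190:280,405:485],None,fx=5,fy=5,interpolation=0)])
cv2.imwrite("pics/rk.png",big[:,:,::-1])
E
```

```text
tapeT 190.0 [308.8316 220.0947] (301, 212, 17, 17)  [[309.0, 220.0], [15.6, 15.6], 45.0]
tapeT 4412.5 [314.021 225.206] (280, 184, 70, 83)  [[314.1, 225.1], [75.7, 60.3], 82.0]
tapeT 3494.5 [313.9996 225.17  ] (284, 188, 61, 75) hole [[314.1, 224.9], [68.9, 53.0], 81.9]
tapeS 684.0 [313.7973 258.4447] (273, 230, 88, 53)  [[316.5, 252.2], [50.2, 79.9], 79.2]
tapeS 619.5 [321.0592 217.9344] (307, 201, 29, 33)  [[321.0, 217.0], [32.0, 28.0], 90.0]
tapeS 90.0 [365.3222 195.8963] (360, 190, 10, 14)  [[364.5, 196.5], [13.0, 9.0], 90.0]
coastT 2043.0 [438.9141 222.6616] (413, 197, 53, 52)  [[438.8, 222.7], [51.6, 50.9], 45.0]
coastS 1586.5 [171.9463 266.2611] (142, 249, 61, 36)  [[172.0, 266.2], [34.0, 60.9], 84.8]
rackT 2263.0 [186.9872 223.4258] (167, 195, 41, 58)  [[187.0, 223.5], [57.0, 40.0], 90.0]
rackT 1784.0 [185.1725 222.4784] (167, 196, 37, 54) hole [[185.0, 222.5], [36.0, 53.0], 0.0]
rackTall 2426.5 [188.4352 223.4472] (167, 195, 44, 58)  [[188.5, 223.5], [43.0, 57.0], 0.0]
rackTall 1730.0 [184.6867 222.4004] (167, 196, 36, 53) hole [[184.5, 222.0], [35.0, 52.0], 0.0]
rackS 1430.0 [445.2388 238.4336] (416, 208, 63, 50)  [[443.2, 238.2], [69.7, 40.2], 22.0]
```

View pics/rk.png

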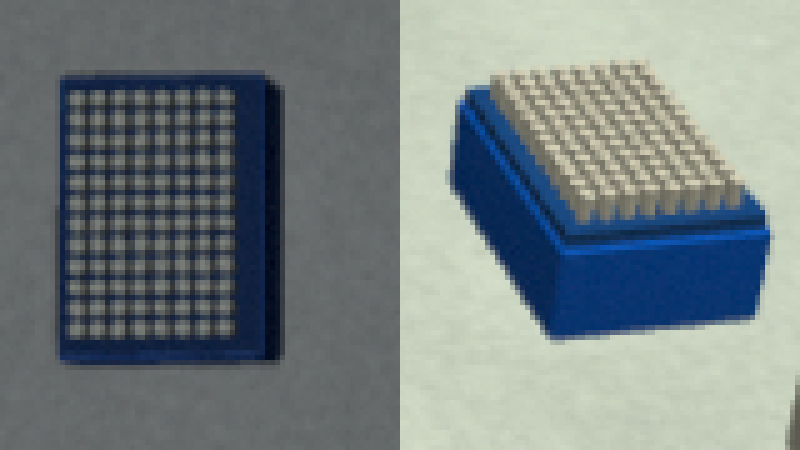

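The crop on the left is the top view: deck at columns 167–208.6, rows 194.6–252.6, axis-aligned. The crop on the right is the scene view: lower corners near (435.4,258), (476.2,253.6) and (415.4,226.5).

Run:
```python
import pickle;from h import *
np.set_printoptions(precision=4,suppress=True)
d=pickle.load(open("c0.pkl","rb"));T,S=d["top"],d["scene"]
print("camT",ray(T,(320,240))[0],"camS",ray(S,(0,0))[0])
# bay: approx corners of inner and outer contours
cs=cnts(T,(5,120,110),(20,255,255),(270,175,360,275),1000)
for a,h in cs:
    P=np.array([plane(T,p,0.001)[:2] for p in a[:,0]],np.float32)
    (c,s,an)=cv2.minAreaRect(P);print("bay",c,s,an)
    print(cv2.boxPoints((c,s,an)).tolist())
for n,c,p in(("T",T,(438.9,222.7)),("S",S,(171.95,266.26))):print("coaster",n,plane(c,p,.004))
print("coaster tri",tri(T,(438.9,222.7),S,(171.95,266.26)))
# cap: top 0.11
g=[a for a,h in cnts(S,(5,120,60),(20,255,255),(305,198,338,232),20)]
for a in g:print(cv2.boundingRect(a),cen(a))
m=cv2.inRange(cv2.cvtColor(S["image"],cv2.COLOR_RGB2HSV),(3,120,40),(22,255,255))
for y in range(198,264,3):
    x=np.flatnonzero(m[y,295:345])+295;print(y,(x.min(),x.max(),len(x)) if len(x) else None,end=" ")
print()
print("cap T at .11",plane(T,(308.83,220.1),.11))
for n,p in(("near",(435.4,258)),("right",(476.2,253.6)),("left",(415.4,226.5))):print(n,plane(S,p,0))
for n,p in(("near",(438.2,238)),("right",(478.6,235)),("left",(417.6,208))):print("deck",n,plane(S,p,.05))
for p in((167,194.8),(208.4,194.8),(167,252.3),(208.4,252.3)):print("deckT",plane(T,p,.05))
print("tri near",tri(T,(208.4,194.8),S,(438.2,238)))
```

```text
camT [0.4694 0.01   1.1221] camS [ 1.4588 -0.1655  0.6127]
bay (0.5676841139793396, -0.01134386658668518) (0.17288096249103546, 0.13666678965091705) 7.219040870666504
[[0.47334185242652893, 0.04558548331260681], [0.4905158579349518, -0.08999794721603394], [0.6620264053344727, -0.06827321648597717], [0.6448523998260498, 0.06731021404266357]]
bay (0.5681480169296265, -0.011406496167182922) (0.15714089572429657, 0.12028884887695312) 7.181487560272217
[[0.48267510533332825, 0.03844380006194115], [0.49771276116371155, -0.08090139180421829], [0.6536209583282471, -0.06125679239630699], [0.6385833024978638, 0.05808839946985245]]
coaster T [ 0.5683 -0.296   0.004 ]
coaster S [ 0.5747 -0.2962  0.004 ]
coaster tri (array([ 0.5687, -0.2971, -0.0001]), [np.float64(0.029195552865523167), np.float64(0.029306785464604072)])
(305, 201, 32, 31) [320.7762 217.8764]
198 None 201 (np.int64(316), np.int64(325), 10) 204 (np.int64(312), np.int64(329), 18) 207 (np.int64(312), np.int64(330), 19) 210 (np.int64(312), np.int64(330), 19) 213 (np.int64(312), np.int64(330), 19) 216 (np.int64(312), np.int64(330), 19
[... 296 characters left out ...]
p.int64(342), 6) 243 (np.int64(339), np.int64(344), 6) 246 (np.int64(341), np.int64(344), 4) 249 (np.int64(307), np.int64(344), 6) 252 (np.int64(308), np.int64(334), 17) 255 (np.int64(310), np.int64(332), 23) 258 (np.int64(317), np.int64(325), 9) 261 None 
cap T at .11 [0.5683 0.0013 0.11  ]
near [0.6352 0.2246 0.    ]
right [0.6352 0.3121 0.    ]
left [0.5115 0.2253 0.    ]
deck near [0.6382 0.223  0.05  ]
deck right [0.6421 0.3055 0.05  ]
deck left [0.5168 0.2232 0.05  ]
deckT [0.6338 0.3078 0.05  ]
deckT [0.6326 0.2183 0.05  ]
deckT [0.509  0.3071 0.05  ]
deckT [0.5076 0.2184 0.05  ]
tri near (array([0.6341, 0.222 , 0.0471]), [np.float64(1.504766332944813), np.float64(1.445402908993744)])
```

```bash
python3 - <<'E'
import pickle;from h import *
d=pickle.load(open("c0.pkl","rb"));T,S=d["top"],d["scene"]
print("cap top",tri(T,(308.83,220.1),S,(321,204)))
print("bottom centre scene",plane(S,(321,252),0))
E
python3 -m inch '[[0,[0,0,0],1],[0,[0,0,0],1],[0,[0,0,0],1],[0,[0,0,0],1],[0,[0,0,0],1]]' 30
python3 -m inch '[[0,[0,0,0],1],[0,[0,0,0],1],[0,[0,0,0],1],[0,[0,0,0],1],[0,[0,0,0],1]]'
python3 -m inch '[[0,[0,0,0],1],[0,[0,0,0],1],[0,[0,0,0],1],[0,[0,0,0],1],[0,[0,0,0],0.9]]'
```

```text
cap top (array([0.56836667, 0.00176128, 0.1101199 ]), [np.float64(0.22768980982510506), np.float64(0.20862111757893237)])
bottom centre scene [0.57254145 0.00166791 0.        ]
time_s: 0.72
eef_pos: [0.2414, 0.6031, 0.2308]
eef_rot: [-3.141, 0.0, 2.358]
wrist_force: [-0.1, 0.1, -0.2]
grip_width: 0.998
finger_force: 0.0
time_s: 1.35
eef_pos: [0.2414, 0.6031, 0.2308]
eef_rot: [-3.141, 0.001, 1.958]
wrist_force: [-0.8, -0.0, -0.0]
grip_width: 0.999
finger_force: 0.0
time_s: 1.98
eef_pos: [0.2414, 0.6031, 0.2308]
eef_rot: [-3.141, 0.001, 1.566]
wrist_force: [-0.2, -0.4, 0.0]
grip_width: 1.003
finger_force: 0.0
```

```bash
python3 -m inch '[[0,[-1,0.545,0],0],[0,[-1,0.545,0],0],[0,[-1,0.545,0],0],[0,[-1,0.545,0],0],[0,[-1,0.545,0],0]]'|head -2
python3 -m inch '[[0,[-1,0.545,0],0],[0,[-1,0.545,0],0],[0,[-1,0.545,0],0],[0,[-1,0.545,0],0],[0,[-1,0.545,0],0]]'|head -2
python3 -m inch '[[0,[-1,0.545,0],0],[0,[-1,0.545,0],0],[0,[-1,0.545,0],0],[0,[-1,0.545,0],0],[0,[-1,0.545,0],0]]'|head -2
python3 -m inch '[[0,[-1,0.545,0],0],[0,[-1,0.545,0],0],[0,[-1,0.545,0],0],[0,[-1,0.545,0],0],[0,[-1,0.545,0],0]]'|head -2
python3 -m inch '[[0,[-1,0.545,0],0],[0,[-1,0.545,0],0],[0,[-1,0.545,0],0],[0,[-1,0.545,0],0],[0,[0,0,0],0]]'
python3 - <<'E'
from rig import r
from h import *
c=r.camera("wrist");cv2.imwrite("pics/w1.png",c["image"][:,:,::-1])
s=r.read_state();print(s["eef_pos"],s["joint_positions"],ray(c,(320,240))[0])
for a,h in cnts(c,(3,120,60),(22,255,255),(0,0,640,480),300):print(cv2.contourArea(a),cen(a),cv2.boundingRect(a),cv2.minEnclosingCircle(a),plane(c,cen(a),.11))
print(proj(c,[.5685,.0015,.11]))
E
```

```text
time_s: 2.6
eef_pos: [0.3097, 0.4772, 0.2309]
time_s: 3.22
eef_pos: [0.3775, 0.3521, 0.231]
time_s: 3.85
eef_pos: [0.4453, 0.2271, 0.2311]
time_s: 4.47
eef_pos: [0.5132, 0.1021, 0.231]
time_s: 5.1
eef_pos: [0.5677, 0.0002, 0.2311]
eef_rot: [3.142, 0.001, 1.565]
wrist_force: [-0.4, 0.3, -0.5]
grip_width: 1.001
finger_force: 0.0
[0.56720769 0.00204497 0.23095844] [-0.45264902  0.42534562  0.48623929  1.78502756 -0.23254801  0.98895661
  0.12190015] [0.56853047 0.07113247 0.37454349]
3290.0 [321.19873354 215.17537994] (289, 182, 65, 69) ((321.9113464355469, 215.7624053955078), 34.58815383911133) [0.56887314 0.01222417 0.11      ]
19868.5 [320.55879072 209.59137999] (229, 138, 176, 144) ((319.6280822753906, 206.18528747558594), 101.71800994873047) [0.56840824 0.01659312 0.11      ]
14611.0 [320.56176853 210.8653754 ] (242, 150, 153, 122) ((319.9368896484375, 208.49514770507812), 86.9255599975586) [0.56840446 0.0156005  0.11      ]
2938.5 [94.3484204  30.31438943] (65, 0, 65, 64) ((95.23477172851562, 29.502599716186523), 34.385772705078125) [0.41795022 0.13952847 0.11      ]
[320.79559411 228.68355616]
```

View pics/w1.png

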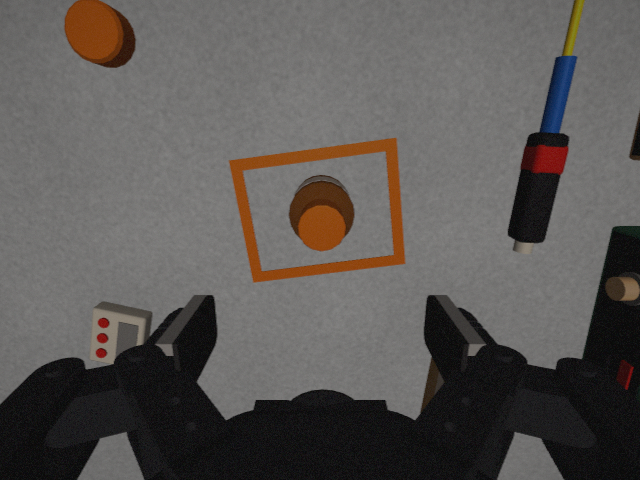

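The wrist view puts the cap disc at about (322,228), against a prediction of (320.8,228.7), so the position holds. I'm descending onto it and closing on the cap.

```bash
python3 -m inch '[[0,[0,0.04,1],0],[0,[0,0,1],0],[0,[0,0,1],0],[0,[0,0,1],0],[0,[0,0,1],0]]' 30|head -2
python3 -m inch '[[0,[0,0,0.8],0],[0,[0,0,0],0],[1,[0,0,0],0],[1,[0,0,0],0],[1,[0,0,0],0]]'
python3 -m inch '[[1,[0,0,0],0],[1,[0,0,0],0],[1,[0,0,0],0],[1,[0,0,0],0],[1,[0,0,0],0]]'
```

```text
time_s: 5.78
eef_pos: [0.5678, 0.0045, 0.1053]
time_s: 6.4
eef_pos: [0.5689, 0.0028, 0.0872]
eef_rot: [3.14, -0.0, 1.569]
wrist_force: [-1.3, -0.7, 3.9]
grip_width: 0.437
finger_force: 29.5
time_s: 7.02
eef_pos: [0.5689, 0.0028, 0.0872]
eef_rot: [3.14, -0.0, 1.569]
wrist_force: [-1.8, 0.8, 7.4]
grip_width: 0.436
finger_force: 29.8
```

```bash
python3 -m inch '[[1,[0,0,-0.5],0],[1,[0,0,-0.7],0],[1,[0,0,-0.8],0],[1,[0,0,0],0],[1,[-0.4,0,0],0]]'
python3 -m inch '[[1,[-0.8,0,0],0],[1,[-0.9,0,0],0],[1,[-1,0,0],0],[1,[-1,0,0],0],[1,[-1,0,0],0]]'|head -2
python3 -m inch '[[1,[-1,0.08,0],0],[1,[-1,0,0],0],[1,[-1,0,0],0],[1,[-1,0,0],0],[1,[-1,0,0],0]]'|head -2
python3 -m inch '[[1,[-0.8,0,0],0],[1,[-0.6,0,0],0],[1,[-0.42,0,0],0],[1,[0,0,0],0],[1,[0,0,0],0]]'
python3 - <<'E'
from rig import r
from h import *
for n in("top","scene"):
    c=r.camera(n);cv2.imwrite(f"pics/{n}2.png",c["image"][:,:,::-1])
E
```

```text
time_s: 7.65
eef_pos: [0.5681, -0.0064, 0.1361]
eef_rot: [-3.141, -0.001, 1.571]
wrist_force: [0.7, -0.0, -2.5]
grip_width: 0.434
finger_force: 30.8
time_s: 8.28
eef_pos: [0.5672, -0.1276, 0.1357]
time_s: 8.9
eef_pos: [0.5685, -0.2525, 0.1356]
time_s: 9.52
eef_pos: [0.5701, -0.2941, 0.1361]
eef_rot: [-3.141, -0.001, 1.57]
wrist_force: [0.3, -0.5, -2.3]
grip_width: 0.43
finger_force: 30.8
```

View pics/scene2.png

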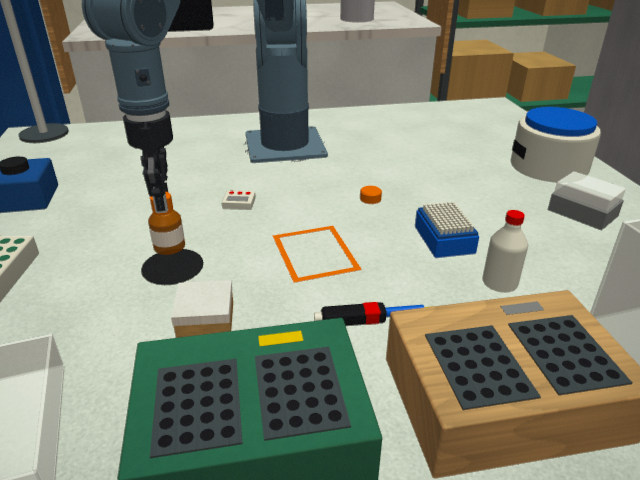

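The bottle hangs above the coaster at about (168,250), over the disc at (172,266). I'm lowering it.

```bash
python3 -m inch '[[1,[-0.04,0,0.6],0],[1,[0,0,0.5],0],[1,[0,0,0.3],0],[1,[0,0,0.2],0],[1,[0,0,0.1],0]]'
python3 -m inch '[[1,[0,0,0.06],0],[1,[0,0,0],0]]'
```

```text
time_s: 10.25
eef_pos: [0.5698, -0.2963, 0.0935]
eef_rot: [-3.141, 0.0, 1.569]
wrist_force: [0.0, 0.4, -2.6]
grip_width: 0.436
finger_force: 30.8
time_s: 10.5
eef_pos: [0.5699, -0.2963, 0.0925]
eef_rot: [3.141, 0.0, 1.569]
wrist_force: [0.4, 0.3, -2.6]
grip_width: 0.437
finger_force: 30.8
```

```bash
python3 -m inch '[[1,[0,0,0.05],0],[1,[0,0,0],0]]'|sed -n 2,4p
python3 -m inch '[[1,[0,0,0.04],0],[1,[0,0,0],0]]'|sed -n 2,4p
```

```text
eef_pos: [0.57, -0.2964, 0.0914]
eef_rot: [3.141, 0.0, 1.569]
wrist_force: [-0.1, 0.3, -2.6]
eef_pos: [0.5701, -0.2965, 0.0913]
eef_rot: [3.141, 0.0, 1.569]
wrist_force: [-2.2, 2.1, 7.6]
```

```bash
python3 -m inch '[[0.4,[0,0,-0.02],0],[0.3,[0,0,0],0],[0.1,[0,0,0],0],[0,[0,0,0],0],[0,[0,0,0],0]]'
python3 -m inch '[[0,[0,0,-0.3],0],[0,[0,0,-0.7],0],[0,[0,0,-1],0],[0,[0,0,-1],0],[0,[0,0,-1],0]]'
python3 -m inch '[[0,[0,0,-1],0],[0,[0,0,-0.5],0],[0,[0,0,0],0]]'
python3 - <<'E'
from rig import r
from h import *
c=r.camera("scene");w=r.camera("wrist")
cv2.imwrite("pics/s3.png",cv2.hconcat([cv2.resize(c["image"][150:330,100:500],(800,360)),])[:,:,::-1])
for a,h in cnts(c,(3,120,60),(22,255,255),(140,160,210,290),30):print("S",cv2.contourArea(a),cen(a),cv2.boundingRect(a))
for a,h in cnts(w,(3,120,60),(22,255,255),(150,100,500,330),300):print("W",cv2.contourArea(a),cen(a),cv2.boundingRect(a))
print(proj(c,[.57,-.2965,.114]),proj(w,[.57,-.2965,.114]))
E
```

```text
time_s: 11.62
eef_pos: [0.5698, -0.2962, 0.0905]
eef_rot: [-3.142, -0.0, 1.569]
wrist_force: [0.0, 0.2, 0.1]
grip_width: 1.0
finger_force: 0.0
time_s: 12.25
eef_pos: [0.57, -0.2965, 0.1929]
eef_rot: [3.14, 0.001, 1.569]
wrist_force: [0.2, -0.1, -0.3]
grip_width: 0.999
finger_force: 0.0
time_s: 12.62
eef_pos: [0.5703, -0.2965, 0.2293]
eef_rot: [3.14, 0.001, 1.569]
wrist_force: [0.0, 1.0, -0.8]
grip_width: 1.0
finger_force: 0.0
S 168.0 [171.4047619  268.40376984] (155, 260, 32, 14)
S 876.0 [165.42047184 233.88203957] (151, 213, 32, 40)
W 3473.0 [320.3651982  220.95896919] (288, 186, 66, 72)
[163.07204053 216.67848285] [320.06942298 233.42576523]
```

View pics/s3.png

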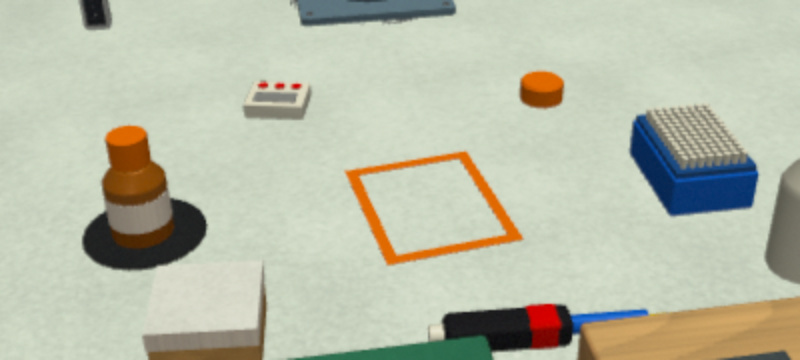

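The bottle stands upright on the coaster (crop position (138,235)) and the bay is clear. Next I'm moving to the far side of the rack.

```bash
python3 -m inch '[[0,[0.5,0,0],0],[0,[1,0,0],0],[0,[1,0,0],0],[0,[1,0,0],0],[0,[1,0,0],0]]'|sed -n 2p
python3 -m inch '[[0,[1,0,0],0],[0,[1,0,0],0],[0,[1,0,0],0],[0,[1,0,0],0],[0,[1,0,0],0]]'|sed -n 2p
python3 -m inch '[[0,[1,0,0],0],[0,[1,0,0],0],[0,[1,0,0],0],[0,[1,0,0],0],[0,[1,0,0],0]]'|sed -n 2p
python3 -m inch '[[0,[1,0,0],0],[0,[1,0,0],0],[0,[1,0,0],0],[0,[1,0,0],0],[0,[1,0,0],0]]'|sed -n 2p
python3 -m inch '[[0,[1,0,0],0],[0,[1,0,0],0],[0,[1,0,0],0],[0,[1,0,0],0],[0,[1,0.1,0],0]]'|sed -n 2p
python3 -m inch '[[0,[1,0,0],0],[0,[1,0,0],0],[0,[0.2,0,0],0],[0,[0,0,0],0]]'
python3 - <<'E'
from rig import r
from h import *
import pickle
c=r.camera("wrist");cv2.imwrite("pics/w4.png",c["image"][:,:,::-1]);pickle.dump(c,open("w4.pkl","wb"))
for a,h in cnts(c,(100,100,20),(125,255,255),(0,0,640,480),800):print(cv2.contourArea(a),cen(a),cv2.boundingRect(a))
E
```

```text
eef_pos: [0.5696, -0.1817, 0.2272]
eef_pos: [0.5696, -0.0568, 0.2273]
eef_pos: [0.5696, 0.0681, 0.2273]
eef_pos: [0.5696, 0.1929, 0.2272]
eef_pos: [0.5733, 0.318, 0.2279]
time_s: 16.35
eef_pos: [0.5736, 0.3709, 0.2278]
eef_rot: [-3.141, 0.001, 1.569]
wrist_force: [-0.1, -0.5, 0.5]
grip_width: 0.996
finger_force: 0.0
4150.5 [320.15443922 282.39509296] (257, 258, 125, 94)
```

View pics/w4.png

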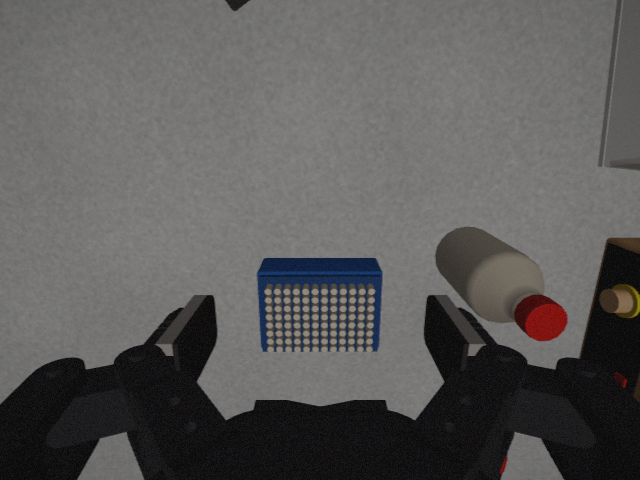

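The wrist view shows the rack's outer lower edge at row 258.5, columns 263–378, and its deck edge at row 274. The wash bottle's base is at (468,255) and its cap at (541,318).

Run:
```python
from h import *
import pickle
np.set_printoptions(precision=4,suppress=True)
c=pickle.load(open("w4.pkl","rb"));T=pickle.load(open("c0.pkl","rb"))["top"]
for p in((263,258.5),(378,258.5)):print("low",plane(c,p,0))
for p in((258.5,274),(381.5,274)):print("deck",plane(c,p,.05))
print("bottle cap",plane(c,(541,318),.15),tri(c,(541,318),T,(151,139)))
```

```text
low [0.5099 0.31   0.    ]
low [0.6383 0.3097 0.    ]
deck [0.5133 0.3117 0.05  ]
deck [0.6338 0.3114 0.05  ]
bottle cap [0.7285 0.3186 0.15  ] (array([0.7328, 0.3145, 0.143 ]), [np.float64(0.8982648635095536), np.float64(0.1763025281175131)])
```

```bash
python3 -m inch '[[0,[0,0,1],0],[0,[0,0,1],0],[0,[0,0,1],0],[0,[0,0,1],0],[0,[0,0,1],0]]'|sed -n 2,4p
python3 -m inch '[[0,[0,0,1],0],[0,[0,0,1],0],[0,[0,0,1],0],[0,[0,0,0.6],0],[0,[0,0,0.1],0]]'|sed -n 2,4p
python3 -m inch '[[0,[-0.3,0,0],0],[0,[-0.3,0,0],0],[0,[-0.3,0,0],0],[0,[-0.2,0,0],0]]'|sed -n 2,4p
```

```text
eef_pos: [0.5742, 0.3696, 0.1026]
eef_rot: [3.141, 0.001, 1.567]
wrist_force: [0.0, -0.4, -0.2]
eef_pos: [0.5735, 0.3702, 0.0099]
eef_rot: [-3.141, 0.001, 1.568]
wrist_force: [0.5, -0.5, -0.4]
eef_pos: [0.5739, 0.3429, 0.011]
eef_rot: [3.141, 0.0, 1.568]
wrist_force: [0.4, 0.6, 0.5]
```

```bash
python3 -m inch '[[0,[-0.2,0,0],0],[0,[-0.2,0,0],0],[0,[-0.1,0,0],0]]'|sed -n 2,4p
python3 -m inch '[[0,[-0.1,0,0],0],[0,[-0.1,0,0],0]]'|sed -n 2,4p
python3 -m inch '[[0,[-0.1,0,0],0],[0,[-0.1,0,0],0]]'|sed -n 2,4p
python3 -m inch '[[0,[-0.1,0,0],0],[0,[-0.1,0,0],0]]'|sed -n 2,4p
```

```text
eef_pos: [0.5736, 0.3308, 0.0105]
eef_rot: [3.142, 0.0, 1.569]
wrist_force: [0.1, 0.1, 0.2]
eef_pos: [0.5735, 0.3263, 0.0105]
eef_rot: [-3.142, -0.0, 1.569]
wrist_force: [-0.4, 0.1, -0.1]
eef_pos: [0.5735, 0.3217, 0.0106]
eef_rot: [3.141, -0.001, 1.569]
wrist_force: [-0.5, 1.8, -1.5]
eef_pos: [0.5734, 0.3165, 0.0105]
eef_rot: [-3.142, -0.0, 1.569]
wrist_force: [0.3, 2.0, -0.9]
```

```bash
python3 -m inch '[[0,[-0.2,-0.015,0],-0.045],[0,[-0.3,-0.015,0],-0.045],[0,[-0.3,-0.015,0],-0.045],[0,[-0.3,-0.015,0],-0.045],[0,[-0.3,-0.015,0],-0.045]]'|sed -n 2,4p
python3 -m inch '[[0,[-0.3,-0.02,0],-0.045],[0,[-0.3,-0.02,0],-0.045],[0,[-0.3,-0.02,0],-0.045],[0,[-0.3,-0.02,0],-0.045],[0,[-0.3,-0.02,0],-0.045]]'|sed -n 2,4p
python3 -m inch '[[0,[-0.3,-0.025,0],-0.045],[0,[-0.3,-0.025,0],-0.045],[0,[-0.3,-0.025,0],-0.045],[0,[-0.3,-0.025,0],-0.045],[0,[-0.3,-0.025,0],-0.045]]'|sed -n 2,4p
python3 - <<'E'
from rig import r
from h import *
import pickle
d={n:r.camera(n) for n in("top","scene")};pickle.dump(d,open("c5.pkl","wb"))
cv2.imwrite("pics/s5.png",cv2.resize(cv2.hconcat([d["top"]["image"][160:300,150:350],d["scene"]["image"][170:310,260:460]]),None,fx=2,fy=2)[:,:,::-1])
E
```

```text
eef_pos: [0.5718, 0.2805, 0.0106]
eef_rot: [-3.142, 0.0, 1.587]
wrist_force: [-0.0, 2.7, -0.6]
eef_pos: [0.5702, 0.2432, 0.0105]
eef_rot: [-3.142, 0.0, 1.605]
wrist_force: [-0.2, 1.6, -0.1]
eef_pos: [0.5686, 0.2056, 0.0106]
eef_rot: [3.142, 0.0, 1.623]
wrist_force: [0.4, 1.8, -0.8]
```

View pics/s5.png

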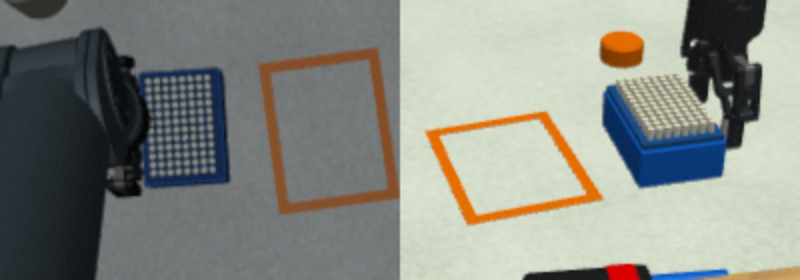

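The rack (top crop (183,127)) has turned counterclockwise with the fingers behind it. The gripper body clears the tips. I'm continuing the push.

```bash
python3 -m inch '[[0,[-0.3,-0.035,0],-0.06],[0,[-0.3,-0.035,0],-0.06],[0,[-0.3,-0.035,0],-0.06],[0,[-0.3,-0.035,0],-0.06],[0,[-0.3,-0.035,0],-0.06]]'|sed -n 2,4p
python3 -m inch '[[0,[-0.3,-0.04,0],-0.06],[0,[-0.3,-0.04,0],-0.06],[0,[-0.3,-0.04,0],-0.06],[0,[-0.3,-0.04,0],-0.06],[0,[-0.3,-0.04,0],-0.06]]'|sed -n 2,4p
python3 -m inch '[[0,[-0.3,-0.045,0],-0.06],[0,[-0.3,-0.045,0],-0.06],[0,[-0.3,-0.045,0],-0.06],[0,[-0.3,-0.045,0],-0.06],[0,[-0.3,-0.045,0],-0.06]]'|sed -n 2,4p
python3 - <<'E'
from rig import r
from h import *
import pickle
d={n:r.camera(n) for n in("top","scene")};pickle.dump(d,open("c6.pkl","wb"))
cv2.imwrite("pics/s6.png",cv2.hconcat([cv2.resize(d["top"]["image"][175:275,230:355],None,fx=3.2,fy=3.2,interpolation=0),cv2.resize(d["scene"]["image"][185:285,270:395],None,fx=3.2,fy=3.2,interpolation=0)])[:,:,::-1])
E
```

```text
eef_pos: [0.5666, 0.168, 0.0106]
eef_rot: [3.141, -0.0, 1.647]
wrist_force: [-0.8, 2.4, -0.5]
eef_pos: [0.5648, 0.1303, 0.0106]
eef_rot: [3.141, -0.0, 1.671]
wrist_force: [0.8, 2.4, 2.2]
eef_pos: [0.5634, 0.0924, 0.0106]
eef_rot: [3.141, -0.0, 1.695]
wrist_force: [-0.1, 3.6, 2.4]
```

View pics/s6.png

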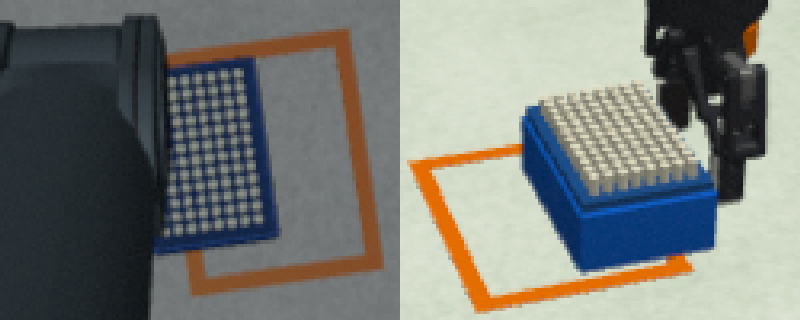

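The top crop shows the rack's leading edge running from (255,58) to (278,237), inside the bay ends. The scene crop shows its lower near corner at (582,271). Next I'm measuring them.

Run:
```python
from h import *
import pickle
np.set_printoptions(precision=4,suppress=True)
d=pickle.load(open("c6.pkl","rb"));T,S=d["top"],d["scene"]
th=np.radians(7.2);R=np.array([[np.cos(th),-np.sin(th)],[np.sin(th),np.cos(th)]]);B=np.array([.568,-.0114])
f=lambda X:(X[:2],R.T@(X[:2]-B))
a=plane(T,(309.7,193.1),.05);b=plane(T,(316.9,249.1),.05);print("top deck",f(a),f(b),np.degrees(np.arctan2(a[1]-b[1],a[0]-b[0])),np.linalg.norm(a-b))
for p in((582,271),(715,248),(527,172)):print("scene low",f(plane(S,(270+(p[0]-400)/3.2,185+p[1]/3.2),0)))
s=np.array([.5634,.0924,0]);print("tcp in bay",f(s))
# bay seen by scene: outer left/near/right corners
for p in((482,312),(693,268),(411,163)):print("tape",f(plane(S,(270+(p[0]-400)/3.2,185+p[1]/3.2),0)))
```

```text
top deck (array([ 0.6334, -0.002 ]), array([0.066 , 0.0011])) (array([ 0.5108, -0.0157]), array([-0.0573,  0.0029])) 6.3618509882087615 0.12333802608558661
scene low (array([0.635 , 0.0017]), array([0.0682, 0.0046]))
scene low (array([0.6261, 0.0878]), array([0.0701, 0.0911]))
scene low (array([ 0.5188, -0.0128]), array([-0.049 ,  0.0048]))
tcp in bay (array([0.5634, 0.0924]), array([0.0084, 0.1036]))
tape (array([ 0.6647, -0.0643]), array([ 0.0893, -0.0646]))
tape (array([0.6442, 0.0691]), array([0.0857, 0.0703]))
tape (array([ 0.4938, -0.0876]), array([-0.0832, -0.0663]))
```

```bash
python3 -m inch '[[0,[-0.28,-0.03,0],-0.005],[0,[-0.28,-0.03,0],-0.005],[0,[-0.28,-0.03,0],-0.005],[0,[-0.28,-0.03,0],-0.005],[0,[-0.28,-0.03,0],-0.005]]'|sed -n 2,4p
python3 -m inch '[[0,[-0.2,-0.03,0],0],[0,[-0.16,-0.02,0],0],[0,[-0.1,-0.02,0],0],[0,[-0.06,0,0],0],[0,[0,0,0],0]]'|sed -n 2,4p
python3 - <<'E'
from rig import r
from h import *
import pickle
d={n:r.camera(n) for n in("top","scene")};pickle.dump(d,open("c7.pkl","wb"))
cv2.imwrite("pics/s7.png",cv2.hconcat([cv2.resize(d["top"]["image"][175:275,230:355],None,fx=3.2,fy=3.2,interpolation=0),cv2.resize(d["scene"]["image"][185:285,270:395],None,fx=3.2,fy=3.2,interpolation=0)])[:,:,::-1])
E
```

```text
eef_pos: [0.5638, 0.0568, 0.0104]
eef_rot: [-3.141, 0.0, 1.697]
wrist_force: [0.3, 1.2, -0.8]
eef_pos: [0.5638, 0.0442, 0.0105]
eef_rot: [-3.142, 0.0, 1.697]
wrist_force: [-0.1, -0.1, -0.6]
```

View pics/s7.png

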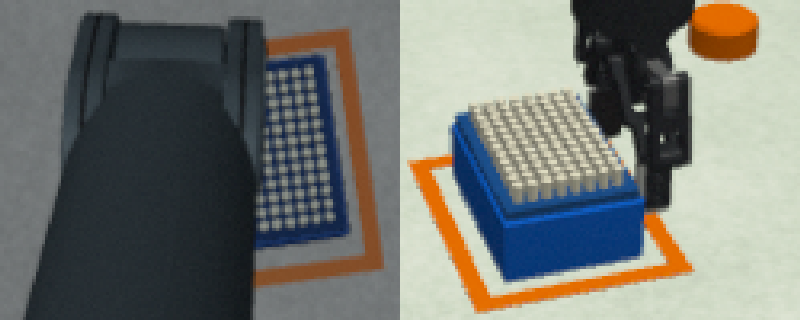

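The rack now lies inside the tape on the visible sides. I'm backing the fingers straight off, rising, and measuring with the arm out of the way.

```bash
python3 -m inch '[[0,[0.3,0,0],0],[0,[0.6,0,0],0],[0,[0.8,0,0],0],[0,[1,0,0],0],[0,[0.5,0,0],0]]'|sed -n 2,4p
python3 -m inch '[[0,[0,0,-0.6],0],[0,[0,0,-1],0],[0,[0,0,-1],0],[0,[0,0,-1],0],[0,[0,0,-1],0]]'|sed -n 2,4p
python3 -m inch '[[0,[0.6,0,-1],0],[0,[1,0,-1],0],[0,[1,0,-0.5],0],[0,[1,0,0],0],[0,[1,0,0],0]]'|sed -n 2,4p
python3 -m inch '[[0,[1,0,0],0],[0,[1,0,0],0],[0,[1,0,0],0],[0,[0.5,0,0],0],[0,[0,0,0],0]]'|sed -n 2,4p
python3 - <<'E'
from rig import r
from h import *
import pickle
np.set_printoptions(precision=4,suppress=True)
d={n:r.camera(n) for n in("top","scene")};pickle.dump(d,open("c8.pkl","wb"))
T,S=d["top"],d["scene"]
cv2.imwrite("pics/s8.png",cv2.hconcat([cv2.resize(T["image"][175:275,250:375],None,fx=3.2,fy=3.2,interpolation=0),cv2.resize(S["image"][185:285,270:395],None,fx=3.2,fy=3.2,interpolation=0)])[:,:,::-1])
th=np.radians(7.2);R=np.array([[np.cos(th),-np.sin(th)],[np.sin(th),np.cos(th)]]);B=np.array([.568,-.0114])
a=max((a for a,h in cnts(T,(100,100,10),(125,255,255),(270,175,370,275),300)),key=cv2.contourArea)
P=np.array([plane(T,p,.05)[:2] for p in a[:,0]],np.float32);m=cv2.minAreaRect(P);print(m,R.T@(np.array(m[0])-B))
print(r.read_state()["time_s"])
E
```

```text
eef_pos: [0.5532, 0.1271, 0.0105]
eef_rot: [-3.142, -0.001, 1.7]
wrist_force: [0.5, -0.1, 1.2]
eef_pos: [0.5542, 0.1223, 0.1275]
eef_rot: [3.141, 0.001, 1.695]
wrist_force: [-0.1, -0.7, 0.6]
eef_pos: [0.5399, 0.2373, 0.1895]
eef_rot: [3.14, 0.0, 1.695]
wrist_force: [-0.1, -0.8, 0.1]
eef_pos: [0.5284, 0.3246, 0.1884]
eef_rot: [3.141, 0.0, 1.697]
wrist_force: [1.0, -0.7, -0.3]
((0.5688334703445435, -0.011649757623672485), (0.12450400739908218, 0.08830375224351883), 7.318531513214111) [ 0.0008 -0.0004]
27.175
```

View pics/s8.png

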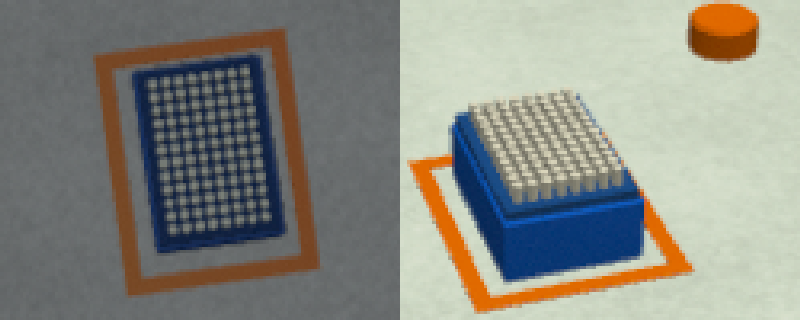

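The rack is wholly inside the tape (top crop (210,155)), within 1 mm of centre and 0.1° of the bay's yaw. The arm is clear.

```bash
python3 -c "
from rig import r
print(r.close_job())"
```

```text
the job is handed in; nothing more can be done
None
```

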